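Fetch the scrub pad out of the lidded box and put it in the caddy

TASK

Lift the lid of the grey cleaning box, without flinging or slamming it, until it leans back by itself on its stop. Then take the scrub pad out of the box and set it down flat, grip side up, on the floor of the one empty compartment of the turntable caddy. Leave the lid resting open so that the box can air, and leave the peg basket, the tray and the mug where they stand.

Things in the scene. Friction and masses are not known exactly. Their poses are not given: they have to be found in the camera images.
- box: grey plastic box, fixed, 150 (x) by 200 (y) by 85 mm high without lid, walls and floor 5 mm, open inside; origin at the centre of its underside; its x axis points from the front (bar side, towards the robot) to the hinge side, z up
- lid (a joint): hinge angle of the box's lid: 0 shut, grows as the lid is lifted, 1.9 rad resting on its stop (leaning back past upright); about 0.25 kg and no spring: let go before it is upright (1.57) it falls shut, past upright it sinks to the stop by itself
- lid_hinge (a point): middle of the hinge line, on the top of the box's far wall at the outer face (85 mm above the slab); the lid plate is 150 by 200 by 8 mm; axes of the lid: y along the hinge, -x towards the bar, z out of the lid's top
- lid_bar (a point): centre of the lid's grip bar: a round aluminium bar 12 mm thick and 100 mm long, parallel to the hinge, held by two arms at its ends 42 mm out in front of the lid's front edge (a 36 mm clear gap), in the plane of the lid, 192 mm from the hinge line; 89 mm above the slab when shut; axes as lid_hinge
- pad: dark hard silicone scrub pad (about 110 g) lying in the box, hidden until the lid is open: block 80 (x) by 48 (y) by 20 mm high, with a grip ridge on top along x, 56 long, 16 thick, from 20 to 52 mm height; origin at the centre of its underside
- slot (a point): floor centre of the white turntable caddy's empty compartment, 30 mm above the slab: 90 by 90 mm inside, sides along this point's x and y, walls 4 mm thick, 24 mm above the floor; the other three hold a jar, a brush, soap (up to 50 mm above the floor); the turntable's axis lies 66 mm off towards its (-x,-y) corner, with a 24 mm wide knob 25 mm above the floor; it turns with slight friction
- basket: yellow peg basket full of clothes pegs, 100 by 140 by 75 mm, loose, a bystander; origin under its centre
- tray: round aluminium tray, 150 mm across, 14 mm high, loose, a bystander; origin under its centre
- mug: heavy ceramic mug, 84 mm across, 95 mm high, loose, a bystander; origin under its centre

How it is judged:
By the outcome, as a careful person would: the job done as asked, in the order asked, and still so for the second after the job is handed in, with the robot touching nothing.
It also fails if it takes over 64 s, if anything falls off the work surface, if the arm or the gripper's body presses on something with over 40 N, if the wrist force passes 120 N, or if a joint passes its speed limit or range.

ROBOT

A 6-joint arm with a two-finger parallel gripper is mounted at the origin on the work surface. World frame = base frame: x ahead of the robot, y to its left, z up, the work surface at z = 0. Lengths are in m, angles in rad, forces in N, time in s.
With the tool pointing down it reaches from about 0.275 to 1 m from the base axis. Payload 8.4 kg.
Tool frame: the origin (TCP) lies on the centre line of the jaws, within the pads' length; the fingertips stand 17 mm ahead of it and the grasp point (between the pads) lies 2 mm behind it (bot.tcp_to_tips is the z of the fingertips in the tool frame, in m); z points along the fingers, y is the line along which they close (so a half turn about z gives the same grasp; the last joint's range is limited). The gripper opens to 85 mm and grips with 20 to 120 N. Pads are 22 mm wide; open, the fingers measure 114 mm over their backs; the gripper's body (76 mm by 85 mm) begins 54 mm behind the grasp point. The pads swing forward as they close: fully open they stand 13 mm farther back than shut.
Start: joints at [1.253, 0.353, 1.633, -0, 1.155, -0.002], TCP at [0.194, 0.594, 0.209] pointing down, gripper open.
Joint ranges: [-2.63, 2.63], [-0.92, 2.1], [0.06, 2.66], [-1.3, 4.44], [0, 2.69], [-3.02, 3.02]. Speed limits (rad/s): [2.22, 2.22, 2.79, 3.14, 3.14, 3.14].

INTERFACE

Orientations are given as a unit quaternion [x, y, z, w].
In Python, from workcell import bot, hand, kinematics, get_obs, vision, hand_in gives the robot as it stands. The module is installed in compiled form; this text tells all that it offers. Calls block until the motion is done:
- bot.reach(position, orientation): joint-space move of the TCP to a pose.
- bot.servo_line(position, ori=None, velocity=0.15): straight line of the TCP; ori=None keeps the orientation; velocity is the mean speed in m/s.
- bot.goto_joints(angles): joint-space move.
- hand.move_gripper(opening, strength=None): finger opening in m; strength is the grip in N (None keeps the last); returns when the fingers have stopped.
- bot.dwell(seconds).
- kinematics.solve_ik(position, orientation): joint angles nearest the present ones, or None.
- get_obs(): the state.
- vision.read_camera(name): name is "scene" or "top" or "wrist"; returns a dict with "frame" (420x560x3 uint8, red, green, blue), "intrinsics" (3x3 intrinsics, pixels), "dist" ([k1, k2, p1, p2, k3] as OpenCV has them; the pictures are not rectified), "view" (4x4, takes a point from world to camera coordinates). Camera axes: x right, y down, z forward; pixel columns grow to the right and rows downward; lengths in m; the calibration is good to about 2 mm. A picture is of the moment at which its call begins. There is no depth.
A pose or a line that the arm cannot do raises bot.IKError and nothing moves.
- hand_in(): hands the job in; it is judged then, once.
The state is a dict: "time_s": time; "joint_pos": joint angles; "joint_vel": joint speeds; "joint_efforts": joint torques, N m; "position": TCP position; "orientation": TCP orientation; "wrist_force": force on the tool from outside, world axes, zero at the start; "ft_torque": the same for the moment, N m; "gripper_width": finger opening in m; "grip_force": force on a finger pad.
Only numpy, scipy, OpenCV 4.12 (cv2) and the standard library are available. Lean on these libraries where they do the work, as an engineer would, in place of code of your own. Each camera call takes 0.05 s, during which the arm holds its last target. There are 200 camera calls.

## Working session

There is one attempt and no reset: what is moved stays moved. The work goes in short steps, each a Python script; the robot and the scene stay as the last script left them, time stands still between calls to the robot, and variables do not carry over. Pictures are saved under pics/ and viewed, at most 10 in all, crops included, and the job is handed in when it is done.

```bash
mkdir -p pics
python3 - <<'E'
from workcell import bot,hand,vision,get_obs
import cv2,numpy as np,pickle
D={}
for n in ["scene","top","wrist"]:
    d=vision.read_camera(n); D[n]=d
    cv2.imwrite(f"pics/{n}0.png",cv2.resize(d["frame"][:,:,::-1],(784,588),interpolation=cv2.INTER_CUBIC))
    print(n,d["intrinsics"],d["dist"],d["view"])
pickle.dump(D,open("d0.pkl","wb"))
o=get_obs();print(o["time_s"],o["orientation"],bot.tcp_to_tips)
E
```

```text
scene [[380.3358363    0.         281.78945406]
 [  0.         380.3358363  210.60347193]
 [  0.           0.           1.        ]] [0.0191797 0.        0.        0.        0.       ] [[-0.5190812   0.85460884 -0.01408718  0.31200147]
 [ 0.60626367  0.3565209  -0.71087074 -0.32389938]
 [-0.60249404 -0.37754018 -0.70318158  1.65376434]
 [ 0.          0.          0.          1.        ]]
top [[385.89396191   0.         276.36677426]
 [  0.         385.89396191 206.77624515]
 [  0.           0.           1.        ]] [-0.05819796  0.          0.          0.          0.        ] [[ 0.0143068  -0.99988028 -0.00589401 -0.01090644]
 [-0.98588276 -0.01312256 -0.16692206  0.60137844]
 [ 0.16682473  0.00819892 -0.98595248  1.05121701]
 [ 0.          0.          0.          1.        ]]
wrist [[296.37752408   0.         278.88363216]
 [  0.         296.37752408 207.63038173]
 [  0.           0.           1.        ]] [-0.0407794  0.         0.         0.         0.       ] [[ 3.10685678e-01  9.50512593e-01 -4.69666552e-04 -6.24101766e-01]
 [ 9.09686652e-01 -2.97197931e-01  2.90075137e-01 -3.70841383e-02]
 [ 2.75580487e-01 -9.05494401e-02 -9.57003759e-01  3.78886147e-01]
 [ 0.00000000e+00  0.00000000e+00  0.00000000e+00  1.00000000e+00]]
0.15 [ 1.57246840e-01  9.87559189e-01 -5.22793329e-04 -7.95751336e-05] 0.017
```

View pics/top0.png

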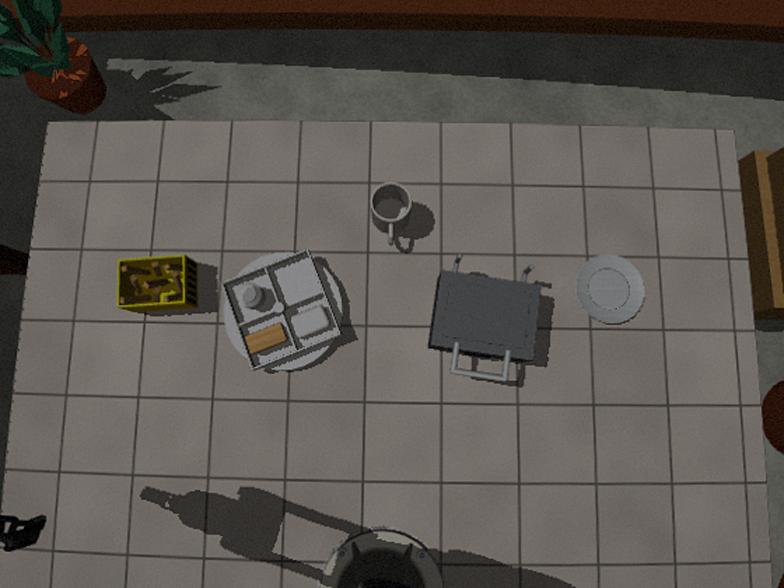

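View pics/scene0.png

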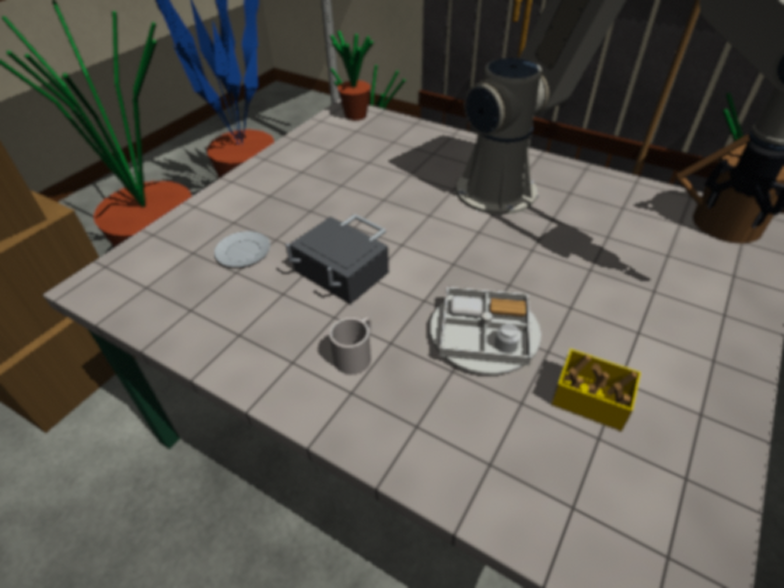

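The top view shows the box around (487,315), its bar at (480,376), the caddy at (283,310) with its empty compartment at about (303,278), and the mug at (391,207). The tray is at (610,289) and the basket at (157,283). All of these are in the 1.4x picture. I'll enlarge it next.

Run:
```python
import cv2,numpy as np,pickle
f=pickle.load(open("d0.pkl","rb"))["top"]["frame"][:,:,::-1]
def c(x,y,w,h,s=6):return cv2.convertScaleAbs(cv2.resize(f[y:y+h,x:x+w],None,fx=s,fy=s,interpolation=cv2.INTER_CUBIC),alpha=1.4)
a=c(298,178,100,100,4);b=c(155,174,100,100,4)
cv2.imwrite("pics/crop0.png",np.hstack([a,b]))
```

```text
(no output)
```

View pics/crop0.png

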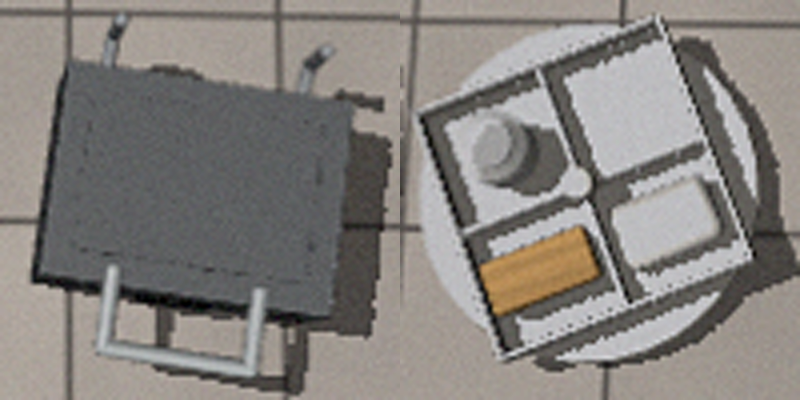

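```bash
cat > h.py <<'E'
import cv2,numpy as np
from scipy.spatial.transform import Rotation as R
def world(d,px,z):
    """pixels (original frame) -> world xy on plane z"""
    n=cv2.undistortPoints(np.float64(px).reshape(-1,1,2),d["intrinsics"],d["dist"]).reshape(-1,2)
    V=d["view"];o=-V[:3,:3].T@V[:3,3];r=np.c_[n,np.ones(len(n))]@V[:3,:3]
    return (o+r*((z-o[2])/r[:,2])[:,None])[:,:2]
def project(d,P):
    V=d["view"];return cv2.projectPoints(np.float64(P),cv2.Rodrigues(V[:3,:3])[0],V[:3,3],d["intrinsics"],d["dist"])[0].reshape(-1,2)
def fit(m,w):
    """2D rigid fit model->world: x,y,yaw, residuals mm"""
    m=np.float64(m);a=m-m.mean(0);b=w-w.mean(0)
    t=np.arctan2((a[:,0]*b[:,1]-a[:,1]*b[:,0]).sum(),(a*b).sum())
    Q=np.array([[np.cos(t),-np.sin(t)],[np.sin(t),np.cos(t)]]);p=w.mean(0)-Q@m.mean(0)
    return p,t,np.round(1e3*(w-(m@Q.T+p)),1)
def down(phi):
    """tool down with tool y axis along world yaw phi"""
    return R.from_matrix(np.c_[[np.sin(phi),-np.cos(phi),0],[np.cos(phi),np.sin(phi),0],[0,0,-1]]@np.diag([-1,1,1])).as_quat() if 0 else R.from_matrix(np.c_[np.cross([np.cos(phi),np.sin(phi),0],[0,0,-1]),[np.cos(phi),np.sin(phi),0],[0,0,-1]]).as_quat()
E
python3 - <<'E'
from h import *;import pickle
d=pickle.load(open("d0.pkl","rb"))["top"]
A=lambda p:(np.float64(p)+.5)/4-.5+[298,178]
B=lambda p:(np.float64(p)-[400,0]+.5)/4-.5+[155,174]
w1=world(d,A([(68,63),(352,100),(331,318),(41,274)]),.093);w2=world(d,A([(100,349),(252,371)]),.089)
print("lid only",fit([(.075,.1),(.075,-.1),(-.075,-.1),(-.075,.1)],w1))
print("lid+bar",fit([(.075,.1),(.075,-.1),(-.075,-.1),(-.075,.1),(-.117,.05),(-.117,-.05)],np.r_[w1,w2]))
w=world(d,B([(419,108),(660,17),(753,258),(502,359)]),.054)
print("caddy",fit([(-.096,.096),(.096,.096),(.096,-.096),(-.096,-.096)],w))
for n,z,p in [("mug",.095,(391,203)),("tray",.014,(610,289)),("basket",.075,(157,283))]:print(n,world(d,[np.array(p)/1.4],z))
E
```

```text
lid only (array([ 0.54782731, -0.1966293 ]), np.float64(-0.12759961779994622), array([[-1.7, -1. ],
       [ 0.4,  1.4],
       [-0.2,  1.2],
       [ 1.6, -1.6]]))
lid+bar (array([ 0.54769532, -0.19635793]), np.float64(-0.12965537355494663), array([[-1.8, -1.1],
       [ 0.8,  1.3],
       [ 0.1,  0.8],
       [ 1.5, -2. ],
       [ 0. ,  2.1],
       [-0.6, -1. ]]))
caddy (array([0.56122606, 0.212661  ]), np.float64(-1.1824611310697677), array([[ 0.6, -4. ],
       [-3. ,  2.4],
       [ 1.5,  2.8],
       [ 0.9, -1.2]]))
mug [[ 0.770635   -0.00866934]]
tray [[ 0.61500649 -0.47618092]]
basket [[0.60445127 0.46279442]]
```

```bash
cat >> h.py <<'E'
C=np.array([0.5477,-0.1964]);YAW=-0.13;EX=np.array([np.cos(YAW),np.sin(YAW)])
E
python3 - <<'E'
from h import *
from workcell import *
b=C-.117*EX
for p in (YAW,YAW+np.pi):print(p,kinematics.solve_ik([*b,.25],down(p)))
q=min((down(YAW),down(YAW+np.pi)),key=lambda q:abs(kinematics.solve_ik([*b,.25],q)[5]))
print(q,kinematics.solve_ik([C[0]+.075+.06,C[1],.26],q))
hand.move_gripper(.034,20)
bot.reach([*b,.2],q)
o=get_obs();print(o["time_s"],o["wrist_force"])
d=vision.read_camera("wrist");e=-np.array([-EX[1],EX[0]])
import pickle;pickle.dump(d,open("w1.pkl","wb"))
P=[[*(b+s*.05*e),.089] for s in(-1,1)]+[[*(C-.075*EX+s*.1*e),.093] for s in(-1,1)]
px=project(d,P);print(px)
im=cv2.resize(d["frame"][:,:,::-1],None,fx=1.4,fy=1.4).copy()
for p in px:cv2.drawMarker(im,tuple(int(v) for v in p*1.4),(0,0,255),0,10)
cv2.imwrite("pics/w1.png",im)
E
```

```text
-0.13 [-4.00682489e-01  6.29598961e-02  1.90807427e+00 -4.44089210e-16
  1.17055849e+00 -2.70682489e-01]
3.0115926535897932 [-4.00682489e-01  6.29598961e-02  1.90807427e+00 -4.44089210e-16
  1.17055849e+00  2.87091016e+00]
[0.75154313 0.65968396 0.         0.        ] [-2.82228763e-01  4.49385458e-01  1.37620066e+00 -4.44089210e-16
  1.31600654e+00 -1.52228763e-01]
3.55 [0.05770485 0.14985755 0.27453005]
[[279.13223244 145.69735332]
 [279.0265894  246.35513911]
 [328.16493195  87.20005361]
 [318.98451937 291.61047724]]
```

View pics/w1.png

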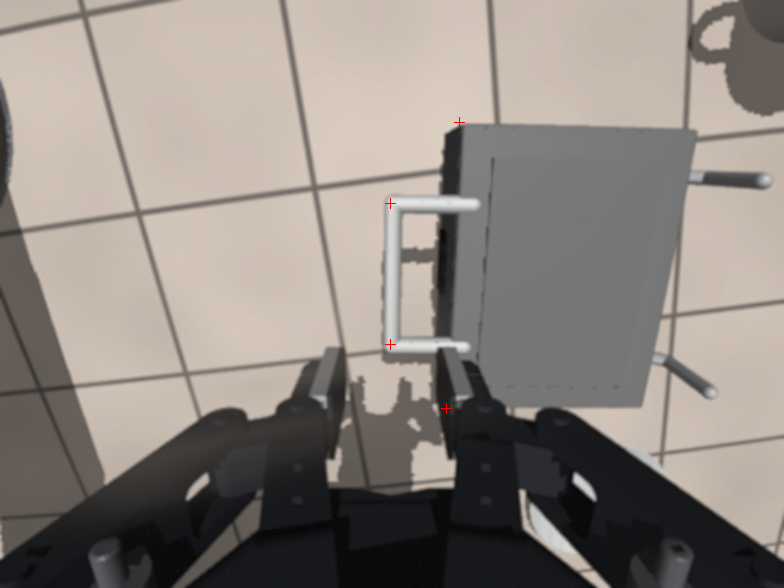

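The wrist view shows the bar from (393,203) to (393,345). The predicted markers are within 2 px of it, so I'll grip and lift.

Run:
```python
from h import *
from workcell import *
q=down(YAW);H=C+.075*EX
def tcp(t,r=.192):
    # bar centre: lid-frame (-r, +.004) about hinge
    x=-r*np.cos(t)+.004*np.sin(t); z=.085+r*np.sin(t)+.004*np.cos(t)
    return [*(H+x*EX),z-.002]
bot.servo_line(tcp(0),velocity=.1)
hand.move_gripper(.008,25)
o=get_obs();print(o["time_s"],o["gripper_width"],o["grip_force"],np.round(o["wrist_force"],1))
for i,t in enumerate(np.linspace(.0,1.87,18)[1:]):
    bot.servo_line(tcp(t),velocity=.07)
    o=get_obs();f=o["wrist_force"]
    print(round(t,2),round(o["time_s"],2),np.round(f,1),round(o["gripper_width"],4),np.round(1e3*(np.array(o["position"])-tcp(t)),1))
    if np.linalg.norm(f)>45 or o["gripper_width"]<.01:print("stop");break
```

```text
5.25 0.008140791786320831 0.0 [-0.1 -0.2  0.1]
0.11 5.7 [ 0.5  0.1 -1. ] 0.008 [ 0.3 -0.1  0.4]
stop
```

Run:
```python
from h import *
from workcell import *
o=get_obs();print(o["position"],o["orientation"],o["wrist_force"],down(YAW))
a=vision.read_camera("wrist");b=vision.read_camera("scene")
print(project(a,[o["position"]]))
im=np.hstack([cv2.resize(a["frame"],(400,300)),cv2.resize(b["frame"][120:270,150:350],(400,300))])[:,:,::-1]
cv2.imwrite("pics/w2.png",im)
```

```text
[ 0.43356067 -0.18154849  0.10844789] [7.51526816e-01 6.59702341e-01 2.25085529e-04 4.64016321e-04] [ 0.54717343  0.07690797 -0.97512263] [0.75154313 0.65968396 0.         0.        ]
[[279.7665452  245.54393695]]
```

View pics/w2.png

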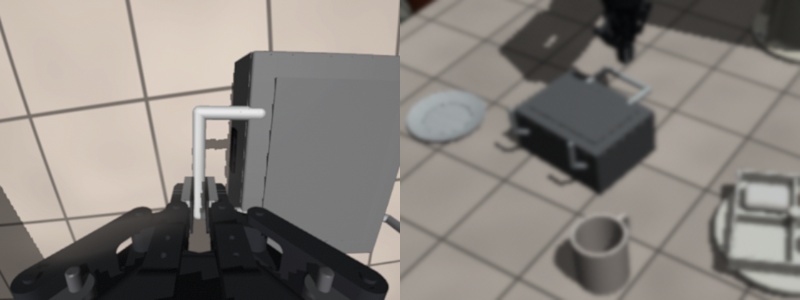

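The wrist view shows the bar running between the fingers, and the wrist carries about 1 N. I commanded 8 mm, so the fingers may only just be pinching the bar. I'll close fully to check.

Run:
```python
from h import *
from workcell import *
o=get_obs();print(o["gripper_width"],o["grip_force"])
hand.move_gripper(.0,30)
o=get_obs();print(o["time_s"],o["gripper_width"],o["grip_force"],np.round(o["wrist_force"],1))
a=vision.read_camera("wrist")
cv2.imwrite("pics/w3.png",cv2.resize(a["frame"][190:330,180:380],None,fx=4,fy=4,interpolation=cv2.INTER_CUBIC)[:,:,::-1])
```

```text
0.007827905048619797 0.0
6.05 -7.606159596912167e-05 0.0 [-0.1 -0.9 -0.3]
```

View pics/w3.png

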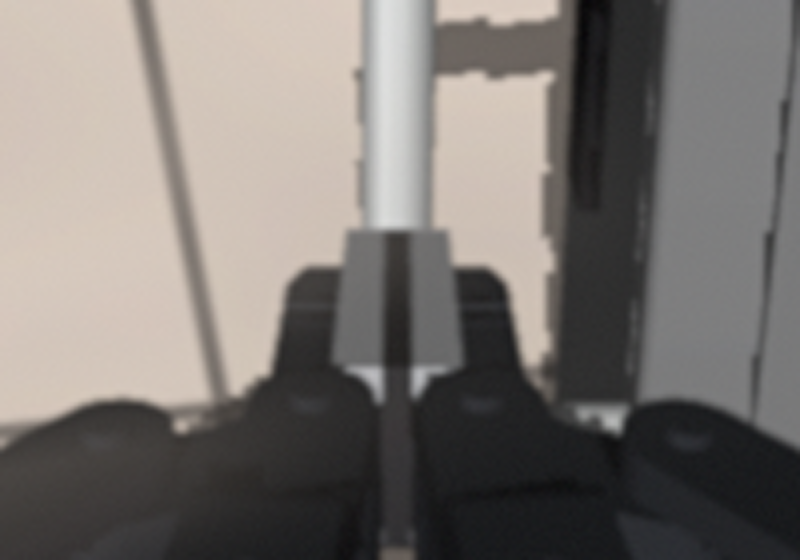

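Run:
```python
from h import *
from workcell import *
o=get_obs();d=vision.read_camera("wrist")
M=R.from_quat(o["orientation"]).as_matrix();p=np.array(o["position"])
V=d["view"];print("cam in tool",M.T@(-V[:3,:3].T@V[:3,3]-p),p, o["time_s"])
for x in(-.011,0,.011):
  P=[p+M@[x,0,s] for s in(-.03,-.02,-.01,0,.01,.017)]
  print(x,np.round((project(d,P)-[180,190])*4)[:,1])
e=np.array([-EX[1],EX[0]]);b=C-.117*EX
for z in(.06,.07,.08,.089,.1):print(z,np.round((project(d,[[*(b+s*e+dx*EX),z] for s in(.05,.03) for dx in(-.006,.006)])-[180,190])*4).tolist())
```

```text
cam in tool [ 0.07343014 -0.00067963 -0.16420904] [ 0.43314844 -0.18140864  0.10785724] 6.1
-0.011 [396. 356. 320. 288. 260. 241.]
0 [320. 283. 251. 222. 196. 180.]
0.011 [240. 208. 179. 154. 131. 117.]
0.06 [[356.0, -148.0], [424.0, -148.0], [357.0, -38.0], [423.0, -38.0]]
0.07 [[355.0, -142.0], [426.0, -142.0], [356.0, -26.0], [425.0, -26.0]]
0.08 [[353.0, -135.0], [427.0, -135.0], [354.0, -13.0], [426.0, -13.0]]
0.089 [[351.0, -127.0], [429.0, -127.0], [352.0, -1.0], [428.0, -1.0]]
0.1 [[348.0, -118.0], [431.0, -118.0], [349.0, 16.0], [430.0, 16.0]]
```

Run:
```python
from h import *
from workcell import *
o=get_obs();M=R.from_quat(o["orientation"]).as_matrix();p=np.array(o["position"])
e=np.array([-EX[1],EX[0]]);b=C-.117*EX;print(o["joint_pos"])
T=[p,p+M@[0,0,.017]];Bp=[[*(b+.05*e),.089],[*(b-.05*e),.089],[*(C+.075*EX+.1*e),.093],[*(C-.075*EX+.1*e),.093]]
out=[]
for n,(x,y,w,h),s in(("wrist",(120,60,260,240),1.5),("scene",(200,110,100,100),4)):
    d=vision.read_camera(n);f=d["frame"][y:y+h,x:x+w,::-1];f=cv2.resize(f,None,fx=s,fy=s,interpolation=cv2.INTER_CUBIC).copy()
    for P,c in((T,(0,0,255)),(Bp,(0,255,0))):
        for u in project(d,P):cv2.drawMarker(f,tuple(int(v) for v in (u-[x,y])*s),c,1,12)
    out.append(cv2.copyMakeBorder(f,0,400-f.shape[0],0,0,0))
cv2.imwrite("pics/w4.png",np.hstack(out))
```

```text
[-3.99798837e-01  2.47942167e-01  2.05017928e+00 -6.52633424e-06
  8.43785829e-01 -2.69793610e-01]
```

View pics/w4.png

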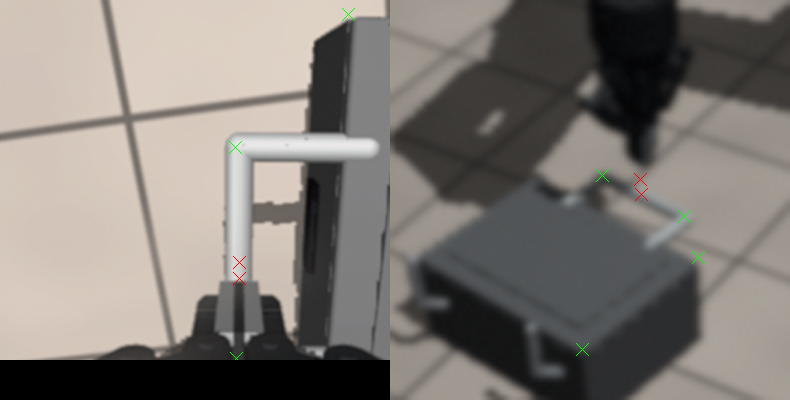

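The bar markers fit in both pictures. But the real fingertips, at (640,165) in the scene crop, stand well behind the stated tip point at (640,193), so the stated tip offset looks wrong. I'll measure it by gently touching the bar's top, which is at z=0.095, with the shut fingers.

Run:
```python
from h import *
from workcell import *
p=np.array(get_obs()["position"]);q=down(YAW);b=C-.117*EX+.001*EX
f0=get_obs()["wrist_force"][2];z=p[2]
while z>.045:
    z-=.002;bot.servo_line([*b,z],q,velocity=.04)
    o=get_obs()
    if abs(o["wrist_force"][2]-f0)>3:break
print(z,o["position"],np.round(o["wrist_force"],1),o["time_s"])
```

```text
0.0719785400174143 [ 0.43293978 -0.18148144  0.07285818] [-3.3  1.2 14.9] 10.75
```

The shut fingertips are 21.5 mm behind the TCP instead of 17 mm ahead, so the grasp point is about 40 mm behind the TCP. I'll correct for that and grip again.

```bash
echo 'GP=.0405  # grasp point behind TCP (measured); shut tips at -.0215' >> h.py
cat > lift.py <<'E'
from h import *
from workcell import *
q=down(YAW);H=C+.076*EX
def tcp(t,r=.192):
    x=-r*np.cos(t)+.004*np.sin(t); z=.085+r*np.sin(t)+.004*np.cos(t)
    return [*(H+x*EX),z-GP]
p=tcp(0)
bot.servo_line([p[0],p[1],.095],q,velocity=.1)
hand.move_gripper(.034,25)
bot.servo_line(p,velocity=.08)
o=get_obs();print(o["time_s"],np.round(o["wrist_force"],1))
hand.move_gripper(0,25)
o=get_obs();print(o["time_s"],o["gripper_width"],o["grip_force"],np.round(o["wrist_force"],1))
if o["gripper_width"]<.009: raise SystemExit("miss")
for t in np.linspace(0,1.87,18)[1:]:
    bot.servo_line(tcp(t),velocity=.07)
    o=get_obs();f=o["wrist_force"]
    print(round(t,2),round(o["time_s"],2),np.round(f,1),round(o["gripper_width"],4),np.round(1e3*(np.array(o["position"])-tcp(t)),1))
    if np.linalg.norm(f)>40 or o["gripper_width"]<.009:print("stop");break
E
python3 lift.py
```

```text
12.2917 [-1.4  0.7 -0.1]
12.6083 0.011000921889299861 24.398290514945984 [-0.   0.4  2.7]
0.11 13.06 [ 2.5 -2.  -2.5] 0.0106 [ 0.2 -0.1  0.3]
0.22 13.51 [ 0.8 -2.1 -1.8] 0.0109 [ 0.  -0.1  0.1]
0.33 13.96 [-1.9 -3.8 -1.4] 0.0112 [-0.4 -0.  -0.1]
0.44 14.41 [-5.3 -4.4  1.1] 0.0109 [-1.1  0.  -0.2]
0.55 14.86 [-9.  -4.8  2.8] 0.0105 [-2.   0.1 -0.4]
0.66 15.31 [-14.   -4.    7.9] 0.0109 [-2.9  0.1 -0.3]
0.77 15.76 [-18.5  -3.9  14.3] 0.0108 [-3.9  0.2 -0. ]
0.88 16.21 [-20.4  -2.6  20.6] 0.011 [-3.3 -0.   0.9]
0.99 16.66 [-16.3  -2.9  22.5] 0.011 [-1.8 -0.4  1.7]
1.1 17.11 [-9.3 -4.  16.9] 0.0111 [-0.1 -0.8  2. ]
1.21 17.56 [-6.3 -4.8 12.9] 0.0107 [ 0.4 -1.1  1.7]
1.32 18.01 [-2.9 -6.4  9. ] 0.0112 [ 0.7 -1.2  1.2]
1.43 18.46 [-2.8 -7.2  4.4] 0.0108 [ 0.5 -1.4  0.6]
1.54 18.91 [-0.9 -7.5  2.9] 0.0108 [ 0.6 -1.4  0.4]
1.65 19.36 [-1.7 -7.5  3.5] 0.011 [ 0.5 -1.4  0.3]
1.76 19.81 [-0.5 -6.3  2.2] 0.0106 [ 0.5 -1.3  0.1]
1.87 20.26 [-0.6 -6.   1.8] 0.0111 [ 0.6 -1.3  0. ]
```

Run:
```python
from h import *
from workcell import *
import pickle
q=down(YAW);e=np.array([-EX[1],EX[0]])
hand.move_gripper(.018,20);hand.move_gripper(.034)
p=np.array(get_obs()["position"]);print(p)
bot.servo_line([p[0],p[1],.33],q,velocity=.12)
h=C-.06*e-.03*EX
bot.reach([*h,.30],q)
D={n:vision.read_camera(n) for n in("wrist","scene","top")}
pickle.dump(D,open("d5.pkl","wb"));print(get_obs()["time_s"],np.round(get_obs()["wrist_force"],1))
w=cv2.resize(D["wrist"]["frame"],(448,336));s=D["scene"]["frame"][110:230,170:290];s=cv2.resize(s,(336,336))
cv2.imwrite("pics/w5.png",cv2.convertScaleAbs(np.hstack([w,s])[:,:,::-1],alpha=1.5))
```

```text
[ 0.68293101 -0.21383219  0.2267438 ]
22.7083 [0.1 0.4 0.1]
```

View pics/w5.png

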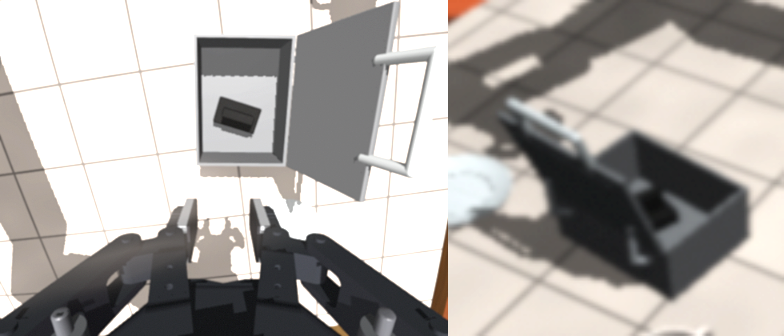

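The lid rests open, and the pad lies in the box at about (238,115) in the wrist panel, turned relative to the box. Next I'll look at the caddy with the wrist camera and enlarge both.

Run:
```python
from h import *
from workcell import *
import pickle
D=pickle.load(open("d5.pkl","rb"))
bot.reach([.561,.213-.075,.30],down(0))
c=vision.read_camera("wrist");pickle.dump(c,open("c6.pkl","wb"));print(get_obs()["time_s"])
top=vision.read_camera("top");pickle.dump(top,open("t6.pkl","wb"))
f=D["wrist"]["frame"][110:180,257:337];a=cv2.convertScaleAbs(cv2.resize(f,None,fx=5,fy=5,interpolation=cv2.INTER_CUBIC),alpha=2.5)
u=project(c,[[.561,.213,.054]])[0].astype(int);x,y=u-[100,100];x=max(x,0);y=max(y,0);print("origin",x,y)
b=cv2.resize(c["frame"][y:y+200,x:x+200],None,fx=2,fy=2,interpolation=cv2.INTER_CUBIC)
a=cv2.copyMakeBorder(a,0,50,0,0,0)
cv2.imwrite("pics/w6.png",np.hstack([a,b])[:,:,::-1])
```

```text
24.2167
origin 178 16
```

View pics/w6.png

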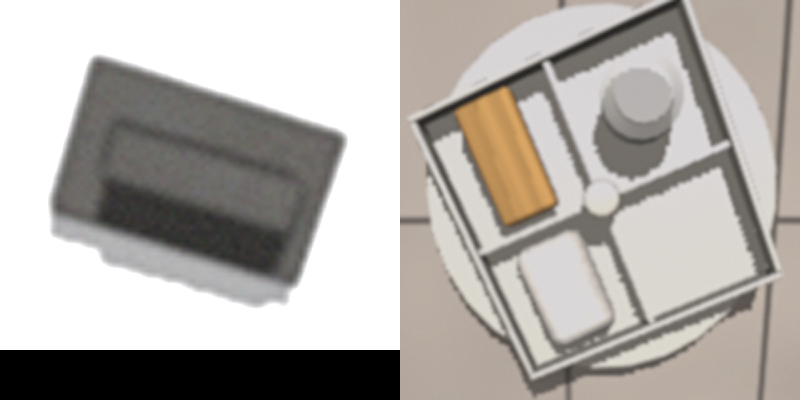

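The left panel has the pad's top-face corners at (97,57), (345,133), (297,285) and (55,207), and its ridge top centred at (203,179). The right panel has the caddy rim corners at (411,118), (686,0), (780,272) and (532,379), with the empty compartment at the lower right.

Run:
```python
from h import *;import pickle
d=pickle.load(open("d5.pkl","rb"))["wrist"];c=pickle.load(open("c6.pkl","rb"))
A=lambda p:(np.float64(p)+.5)/5-.5+[257,110]
B=lambda p:(np.float64(p)-[400,0]+.5)/2-.5+[178,16]
w=world(d,A([(97,57),(345,133),(297,285),(55,207)]),.025)
print("pad",fit([(-.04,.024),(.04,.024),(.04,-.024),(-.04,-.024)],w))
r=world(d,A([(118,123),(303,178),(288,234),(103,180)]),.057)
print("ridge",fit([(-.028,.008),(.028,.008),(.028,-.008),(-.028,-.008)],r))
w=world(c,B([(411,118),(686,0),(780,272),(532,379)]),.054)
p,t,res=fit([(-.096,.096),(.096,.096),(.096,-.096),(-.096,-.096)],w)
print("caddy",p,t,res)
Q=np.array([[np.cos(t),-np.sin(t)],[np.sin(t),np.cos(t)]])
print("slot",p+Q@[.047,-.047], "knob",world(c,B([(601,199)]),.055))
# slot from compartment interior corners at rim height (walls' inner edges)
print("box center check", "pad in box", )
a=-.13;e=np.array([[np.cos(a),np.sin(a)],[-np.sin(a),np.cos(a)]])
print(e@(fit([(0,0),(1e-9,0)],r[:2])[0]-C), e@(r.mean(0)-C))
```

```text
pad (array([ 0.5416355 , -0.21808173]), np.float64(-0.42342761825793), array([[ 1.4, -2.5],
       [-3.1,  0.1],
       [-1.5,  1.6],
       [ 3.2,  0.8]]))
ridge (array([ 0.54099682, -0.21734262]), np.float64(-0.4082664855482491), array([[ 1.5, -0.8],
       [-2.1,  0.6],
       [-1.3,  0.7],
       [ 1.9, -0.5]]))
caddy [0.56089881 0.21388699] 0.3943507592667887 [[ 2.5 -0.1]
 [-0.2 -6.5]
 [-3.3  4.7]
 [ 1.   2. ]]
slot [0.6223492  0.18855224] knob [[0.56010972 0.21466151]]
box center check pad in box
[-0.00202361 -0.01409406] [-0.00393174 -0.02163487]
```

```bash
cat > pick.py <<'E'
from h import *
from workcell import *
P=[.541,-.2175];q=down(-.415+np.pi/2)
hand.move_gripper(.044,60)
bot.reach([*P,.2],q);print(get_obs()["joint_pos"][5])
bot.servo_line([*P,.05],q,velocity=.12)
bot.servo_line([*P,.0075],q,velocity=.05)
o=get_obs();print(o["time_s"],np.round(o["wrist_force"],1))
if abs(o["wrist_force"][2])>6: raise SystemExit("contact")
hand.move_gripper(0,60)
o=get_obs();print(o["gripper_width"],o["grip_force"],np.round(o["wrist_force"],1),o["position"])
if o["gripper_width"]<.012: raise SystemExit("miss")
bot.servo_line([*P,.2],q,velocity=.12)
o=get_obs();print(o["time_s"],o["gripper_width"],np.round(o["wrist_force"],1))
E
python3 pick.py
```

```text
-1.5396637290947939
28.4917 [-0.1  0.5  0.3]
0.014996650028723425 59.37267065048218 [ 1.  -0.2  4.4] [ 0.54138607 -0.21766919  0.0079565 ]
30.6167 0.01478556582270248 [-0.2  0.2 -1.3]
```

Run:
```python
from h import *
from workcell import *
S=[.622,.1885];q=down(.39)
bot.reach([*S,.2],q);bot.servo_line([*S,.068],q,velocity=.12)
o=get_obs();print(o["time_s"],o["joint_pos"][5],o["gripper_width"],o["position"])
out=[]
yaw=.39-np.pi/2;Q=np.array([[np.cos(yaw),-np.sin(yaw)],[np.sin(yaw),np.cos(yaw)]])
rect=lambda a,b,z:[[*(np.array(S)+Q@[i*a,j*b]),z] for i,j in((1,1),(1,-1),(-1,-1),(-1,1))]
for n,h,s in(("wrist",100,2),("top",40,5)):
    d=vision.read_camera(n);u=project(d,[[*S,.05]])[0].astype(int)
    x,y=np.clip(u-h,0,[560-2*h,420-2*h]);f=cv2.resize(d["frame"][y:y+2*h,x:x+2*h,::-1],(400,400),interpolation=cv2.INTER_CUBIC).copy()
    for P,c in((rect(.045,.045,.054),(0,255,0)),(rect(.04,.024,.0655+.02),(0,0,255))):
        cv2.polylines(f,[np.int32((project(d,P)-[x,y]+.5)*400/(2*h))],True,c,1)
    out.append(f)
cv2.imwrite("pics/w7.png",np.hstack(out))
```

```text
33.4 -0.0980323759851599 0.015035491603871097 [0.62264419 0.18869934 0.06884221]
```

View pics/w7.png

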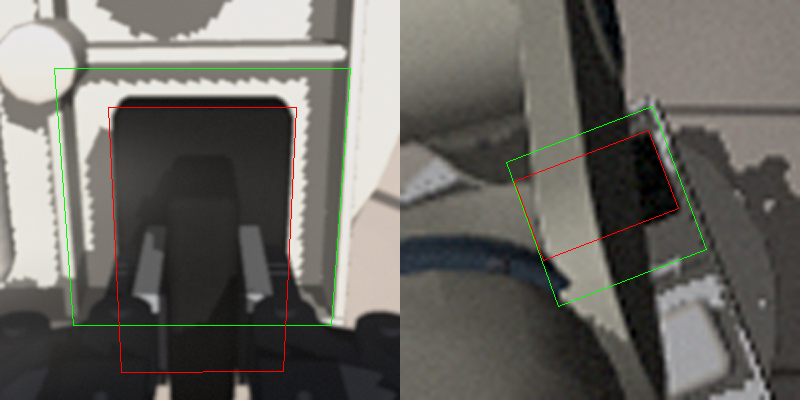

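In the wrist panel the compartment outline fits. The pad's leading edge is at row 97 instead of 107, about 2.5 mm too far towards the tool's +x, so I'll shift by 2 mm and lower it with a force check.

```bash
cat > place.py <<'E'
from h import *
from workcell import *
S=np.array([.622,.1885])-.0022*np.array([np.cos(.39+np.pi/2),np.sin(.39+np.pi/2)]);q=down(.39)
bot.servo_line([*S,.066],q,velocity=.05)
f0=np.array(get_obs()["wrist_force"]);z=.066
while z>.030:
    z-=.004 if z>.042 else .0015
    bot.servo_line([*S,z],q,velocity=.04)
    o=get_obs();f=np.array(o["wrist_force"])-f0
    if np.linalg.norm(f)>3:break
print(round(o["time_s"],2),z,o["position"],np.round(f,1))
if z>.037: raise SystemExit("early contact")
hand.move_gripper(.030)
o=get_obs();print(np.round(o["wrist_force"],1),o["gripper_width"])
p=o["position"]
bot.servo_line([p[0],p[1],.15],q,velocity=.1)
bot.reach([.45,.05,.30],q)
bot.dwell(.3)
import pickle
pickle.dump({n:vision.read_camera(n) for n in("top","scene")},open("fin.pkl","wb"))
o=get_obs();print(o["time_s"],np.round(o["wrist_force"],1))
E
python3 place.py
```

```text
37.0 0.03149999999999997 [0.62315445 0.18666054 0.03193452] [-0.7  0.5  4.6]
[-0.  -1.  -0.1] 0.029766001524977423
40.0667 [-0.8 -0.1 -0.1]
```

The pad reached the floor at the predicted height with about 5 N. I've used all ten pictures, so I'll check the final state in code.

Run:
```python
from h import *;import pickle
a=pickle.load(open("d0.pkl","rb"))["top"]["frame"];D=pickle.load(open("fin.pkl","rb"));d=D["top"];f=d["frame"]
u=project(d,[[.622,.1885,.05]])[0].astype(int);x,y=u-25
g=f[y:y+50,x:x+50].max(2);print("min",g.min())
n,l,s,c=cv2.connectedComponentsWithStats((g<45).astype(np.uint8))
i=1+s[1:,4].argmax();pts=np.argwhere(l==i)[:,::-1]+[x,y]
r=cv2.minAreaRect(np.float32(pts));print(s[i],r)
w=world(d,cv2.boxPoints(r),.05);print("rect centre",w.mean(0),"sides",np.linalg.norm(w-np.roll(w,1,0),axis=1))
for nme,P in(("mug",(.77,-.009,.05)),("tray",(.615,-.476,.01)),("basket",(.604,.463,.05)),("caddy jar",(.585,.27,.05))):
    v=project(d,[P])[0].astype(int);k=np.s_[v[1]-25:v[1]+25,v[0]-25:v[0]+25]
    sh,resp=cv2.phaseCorrelate(np.float64(a[k].mean(2)),np.float64(f[k].mean(2)));print(nme,np.round(sh,2),round(resp,2))
# bar in scene: where lid bar is if theta=1.9
H=C+.076*EX;e=np.array([-EX[1],EX[0]])
for t in(1.57,1.9):
    q=project(D["top"],[[*(H+(-.192*np.cos(t)+.004*np.sin(t))*EX+k*e),.085+.192*np.sin(t)] for k in(-.03,0,.03)]).astype(int)
    print(t,[f[v[1]-2:v[1]+3,v[0]].max() for v in q])
```

```text
min 0
[ 12  15  31  24 457] ((211.07534790039062, 199.53424072265625), (16.73688316345215, 27.855792999267578), 69.44395446777344)
rect centre [0.62026964 0.18529922] sides [0.04929725 0.08001777 0.04941807 0.0794291 ]
mug [0.09 0.01] 0.99
tray [ 0.12 -0.02] 0.59
basket [ 0.07 -0.11] 0.97
caddy jar [-0.42 -0.31] 0.38
1.57 [np.uint8(43), np.uint8(44), np.uint8(45)]
1.9 [np.uint8(135), np.uint8(140), np.uint8(137)]
```

The pad is centred in the compartment and measures 80 x 49 mm as expected. The lid bar is at the 1.9 rad position, the bystanders haven't moved, and the arm is clear.

```bash
python3 -c "
from workcell import *
print(hand_in())"
```

```text
the job is handed in; nothing more can be done
None
```

The job is handed in: the lid rests open on its stop, the scrub pad was set down flat, grip side up, in the empty caddy compartment, and the basket, tray and mug stand where they were; robot time was about 40 of 64 s.

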